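# Sort planed boards onto their stickered stacks

### The job

Sort the pieces that came off the planer: the dark walnut board goes on top of the walnut stack and the pale maple board on top of the maple stack, each lying flat and square over the boards below with its ends and edges flush with theirs, and the short walnut offcut goes into the red crate. The walnut stack has no spacer sticks on top yet, so before its board goes on, lay the two loose sticks across it, one straight above each of its two bearers and projecting equally at both sides, so that the board rests clear on them. Leave the red-and-steel square and the cork sanding block where they lie.

Things in the scene. Friction and masses are not known exactly. Their poses are not given: they have to be found in the camera images.
- walnut_board: loose dark-brown walnut board, 200 x 50 x 14 mm, flat on the table at the start. Origin: centre of the underside; x along its length, y across, z up
- maple_board: loose pale maple board, 200 x 50 x 14 mm, flat on the table at the start. Origin: centre of the underside; x along its length, y across, z up
- stick_1: loose spacer stick of reddish wood, square bar 90 long x 12 wide x 12 high mm (the two loose sticks are identical and interchangeable; smaller than any board). Lies on the table at the start. Origin: its centre, 6 mm above its underside; x along its length
- stick_2: loose spacer stick of reddish wood, square bar 90 long x 12 wide x 12 high mm (the two loose sticks are identical and interchangeable; smaller than any board). Lies on the table at the start. Origin: its centre, 6 mm above its underside; x along its length
- offcut: loose short dark-brown walnut offcut, 65 x 45 x 14 mm, flat on the table at the start. Origin: centre of the underside; x along its 65 mm, y across, z up
- walnut_stack: stack of two dark walnut boards (200x50x14 mm), fixed, on two bearers (reddish bars 12x12x90 mm lying along y at x = -65 and +65 mm) with two sticks (same bars) between the boards straight above them; bars project 20 mm each side. No sticks on top: its top face is 52 mm above the table, 64 mm with sticks laid on it. Origin: on the table below its centre; x along the boards, z up
- maple_stack: stack of two pale maple boards (200x50x14 mm), fixed, on two bearers (reddish bars 12x12x90 mm lying along y at x = -65 and +65 mm) with two sticks (same bars) between the boards straight above them; bars project 20 mm each side. Two fixed sticks already lie on top, their tops 64 mm above the table. Origin: on the table below its centre; x along the boards, z up
- crate: fixed open red plastic crate for offcuts, 170 x 140 x 45 mm high, walls and floor 4 mm thick. Two small scraps (up to 14 mm thick) are fixed on its floor along the +x end wall and fill x = +57 to +79 mm; the rest of the floor is free. Origin: centre of the underside; x along its 170 mm, z up
- square: bystander: combination square lying flat, 150 mm steel blade 19 mm wide with a red stock, 16 mm high; to be left alone. Origin: table level under the middle of the blade; x along the blade
- sanding_block: bystander: cork sanding block with a red-brown abrasive sole, 112 x 62 x 25 mm high; to be left alone. Origin: centre of the underside; x along its length
Things that resemble listed ones, but are neither listed nor needed, are in the scene too. Leave any yellow look-alike of the maple_board alone.

How it is judged:
On the way, in this order (a step that is already met when the one before it is completed fails the run):
1. both loose sticks lie across the walnut stack, one above each bearer (((x of stick_1 in the frame of walnut_stack between 0.053 and 0.077 m and y of stick_1 in the frame of walnut_stack between -0.015 and 0.015 m and z of stick_1 in the frame of walnut_stack between 0.054 and 0.063 m and angle between the x axis of each of stick_1, stick_2 and the y axis of walnut_stack, either way round below 0.2 rad and x of stick_2 in the frame of walnut_stack between -0.077 and -0.053 m and y of stick_2 in the frame of walnut_stack between -0.015 and 0.015 m and z of stick_2 in the frame of walnut_stack between 0.054 and 0.063 m) or (x of stick_1 in the frame of walnut_stack between -0.077 and -0.053 m and y of stick_1 in the frame of walnut_stack between -0.015 and 0.015 m and z of stick_1 in the frame of walnut_stack between 0.054 and 0.063 m and angle between the x axis of each of stick_1, stick_2 and the y axis of walnut_stack, either way round below 0.2 rad and x of stick_2 in the frame of walnut_stack between 0.053 and 0.077 m and y of stick_2 in the frame of walnut_stack between -0.015 and 0.015 m and z of stick_2 in the frame of walnut_stack between 0.054 and 0.063 m))), for 0.2 s.
2. the walnut board lies on the two sticks, square over the walnut stack (((x of stick_1 in the frame of walnut_stack between 0.053 and 0.077 m and y of stick_1 in the frame of walnut_stack between -0.015 and 0.015 m and z of stick_1 in the frame of walnut_stack between 0.054 and 0.063 m and angle between the x axis of each of stick_1, stick_2 and the y axis of walnut_stack, either way round below 0.2 rad and x of stick_2 in the frame of walnut_stack between -0.077 and -0.053 m and y of stick_2 in the frame of walnut_stack between -0.015 and 0.015 m and z of stick_2 in the frame of walnut_stack between 0.054 and 0.063 m) or (x of stick_1 in the frame of walnut_stack between -0.077 and -0.053 m and y of stick_1 in the frame of walnut_stack between -0.015 and 0.015 m and z of stick_1 in the frame of walnut_stack between 0.054 and 0.063 m and angle between the x axis of each of stick_1, stick_2 and the y axis of walnut_stack, either way round below 0.2 rad and x of stick_2 in the frame of walnut_stack between 0.053 and 0.077 m and y of stick_2 in the frame of walnut_stack between -0.015 and 0.015 m and z of stick_2 in the frame of walnut_stack between 0.054 and 0.063 m)) and x of walnut_board in the frame of walnut_stack between -0.015 and 0.015 m and y of walnut_board in the frame of walnut_stack between -0.012 and 0.012 m and z of walnut_board in the frame of walnut_stack between 0.06 and 0.068 m and angle between the x axis of walnut_board and the x axis of walnut_stack, either way round below 0.15 rad and angle between walnut_board's own z axis and vertical below 0.05 rad), for 0.2 s.
At the end, for the whole second after the job is handed in: Sticks on the walnut stack above its bearers (12 mm along, 15 across, 0.2 rad); walnut board flat on them and maple board flat on its stack's sticks (15 mm along, 12 across, 0.15 rad); offcut down in the crate; all released and at rest (all of step 2 and x of maple_board in the frame of maple_stack between -0.015 and 0.015 m and y of maple_board in the frame of maple_stack between -0.012 and 0.012 m and z of maple_board in the frame of maple_stack between 0.06 and 0.068 m and angle between the x axis of maple_board and the x axis of maple_stack, either way round below 0.15 rad and angle between maple_board's own z axis and vertical below 0.05 rad and x of offcut in the frame of crate between -0.081 and 0.081 m and y of offcut in the frame of crate between -0.066 and 0.066 m and z of offcut in the frame of crate between 0 and 0.035 m and linear speed of each of stick_1, stick_2, walnut_board, maple_board, offcut below 0.02 m/s); the robot touches nothing.
It fails at once if the square or the sanding block is shifted by more than 20 mm (distance of any of square, sanding_block from where it was at the start of the episode above 0.02 m).
It also fails if it takes over 128 s, if anything falls off the work surface, if the arm or the gripper's body presses on something with over 40 N, if the wrist force passes 120 N, or if a joint passes its speed limit or range.

### The arm

A 6-joint arm with a two-finger parallel gripper is mounted at the origin on the work surface. World frame = base frame: x ahead of the robot, y to its left, z up, the work surface at z = 0. Lengths are in m, angles in rad, forces in N, time in s.
With the tool pointing down it reaches from about 0.325 to 0.85 m from the base axis. Payload 4.4 kg.
Tool frame: the origin (TCP) lies at the very end of the fingers, on their centre line; the grasp point (between the pads) lies 19 mm behind it (robot.grasp_offset is the distance from the TCP to the grasp point, in m); z points along the fingers, y is the line along which they close (so a half turn about z gives the same grasp; the last joint's range is limited). The gripper opens to 94 mm and grips with 3 to 60 N. Pads are 16 mm wide; open, the fingers measure 119 mm over their backs; the gripper's body (75 mm by 177 mm) begins 78 mm behind the grasp point.
Start: joints at [0.984, 0.207, 1.542, -0, 1.393, -0.15], TCP at [0.243, 0.521, 0.205] pointing down, gripper open.
Joint ranges: [-2.73, 2.73], [-0.86, 2.22], [0.23, 2.46], [-1.11, 4.25], [0.08, 2.63], [-2.82, 2.82]. Speed limits (rad/s): [2.79, 2.79, 3.14, 3.14, 3.14, 3.14].

### API

Orientations are given as a unit quaternion [x, y, z, w].
In Python, from cell import robot gives the robot as it stands.
- The arm moves only by the tool step_arm, never from a script. Its argument "commands" is a list that holds one entry, the list of rows, each a list of 7 numbers: the shift along the tool's x, y, z in m, then the turn, a rotation vector about the tool's x, y, z in rad, then the finger opening in m, from 0 to 0.094. In form: [[[dx, dy, dz, ax, ay, az, claw], ...]]. A call has 1 to 10 rows; each row is the pose to reach, as a shift and turn from the pose commanded when the call began, along the tool's axes at that moment; what a row does not reach only later rows make up. A row lasts 1/10 s, in which the tool goes at most 50 mm and 8.59 degrees, less where a joint would pass 70% of its speed; a pose out of reach is approached as far as the arm can. A call with a gripper value outside its range is refused whole. The fingers move at their own pace and stop on an object; "grip_force" is the grip in N (left out, the last holds). Time passes only in rows, so rows that repeat a pose let the fingers close. It gives the time, the measured TCP pose, the force, the opening and the grip force at its end, in the units of the state.
- robot.observe(): the state, without advancing time (a new reading comes with each control period).
- robot.snapshot(name): name is "scene" or "top" or "wrist"; returns (picture, depth): 384x512x3 uint8, red, green, blue; 384x512 float32, m along the optical axis (not along the pixel's ray), 0 where there is no reading.
- robot.camera_params(name): a dict with "fx", "fy", "cx", "cy" (pixels), "k1" (the pictures are not rectified: a ray, as slopes to the right and down, at radius r is drawn at 1 + k1 r^2 times it, then the intrinsics apply), "world_to_cam" (4x4, takes a point from world to camera coordinates); the wrist camera has in their place "T_tool_cam" (4x4, takes a point from camera to tool coordinates, whose origin is the TCP and whose axes are the flange's). Camera axes: x right, y down, z forward; pixel columns grow to the right and rows downward; lengths in m; the calibration is good to about 2 mm. A picture is of the moment at which its call begins: read the wrist's pose just before it. camera_params takes no time and is no camera call.
- robot.job_done(): hands the job in; it is judged then, once.
The state is a dict: "clock": time; "qpos": joint angles; "qd": joint speeds; "joint_torque": joint torques, N m; "ee_pos": TCP position; "tool_rot": TCP orientation; "force": force on the tool from outside, world axes, zero at the start; "moment": the same for the moment, N m; "grip_width": opening from 0.0 (shut) to 1.0 (fully open); "finger_force": force on a finger pad.
Only numpy, scipy, OpenCV 4.12 (cv2) and the standard library are available. Lean on these libraries where they do the work, as an engineer would, in place of code of your own. Each camera call takes 0.05 s, during which the arm holds its last target. There are 200 camera calls.

## Working session

There is one attempt and no reset: what is moved stays moved. The work goes in short steps, Python scripts to look and compute and a tool call to move; the robot and the scene stay as the last step left them, time stands still between calls to the robot, and variables do not carry over. Pictures are saved under pics/ and viewed, at most 14 in all, crops included, and the job is handed in when it is done.

Besides the shell and the picture viewer there is one more tool, called after "Request:" as name(argument=value, ...) on one line, values as JSON. step_arm: Moves the arm, as the interface text tells. Its arguments: {"type":"object","properties":{"commands":{"type":"array","items":{"type":"array","items":{"type":"array","items":{"type":"number"}}}},"grip_force":{"type":"number"}},"required":["commands"]}

```bash
ls; mkdir -p pics
cat > h.py <<'E'
import numpy as np, cv2
from cell import robot
from scipy.spatial.transform import Rotation as R
def cam(name, st=None):
    p=robot.camera_params(name)
    if 'world_to_cam' in p: T=np.linalg.inv(np.array(p['world_to_cam']))
    else:
        st=st or robot.observe(); W=np.eye(4); W[:3,:3]=R.from_quat(st['tool_rot']).as_matrix(); W[:3,3]=st['ee_pos']
        T=W@np.array(p['T_tool_cam'])
    return p,T
def ray(p,T,uv):
    uv=np.atleast_2d(np.array(uv,float)); d=np.c_[(uv[:,0]-p['cx'])/p['fx'],(uv[:,1]-p['cy'])/p['fy']]
    s=d.copy()
    for _ in range(20): s=d/(1+p['k1']*(s**2).sum(1,keepdims=True))
    return T[:3,3], np.c_[s,np.ones(len(s))]@T[:3,:3].T
def onplane(c,uv,z):
    o,d=ray(*c,uv); return o+d*((z-o[2])/d[:,2])[:,None]
def cloud(c,depth):
    v,u=np.mgrid[:384,:512]; o,d=ray(*c,np.c_[u.ravel(),v.ravel()])
    return (o+d*depth.ravel()[:,None]).reshape(384,512,3)
def project(c,P):
    p,T=c; q=(np.atleast_2d(P)-T[:3,3])@T[:3,:3]; s=q[:,:2]/q[:,2:]; s=s*(1+p['k1']*(s**2).sum(1,keepdims=True))
    return s*[p['fx'],p['fy']]+[p['cx'],p['cy']]
def snap(name,fn=None):
    st=robot.observe(); c=cam(name,st); im,d=robot.snapshot(name)
    if fn: cv2.imwrite('pics/'+fn,im[:,:,::-1])
    return c,im,d
E
python3 - <<'E'
from h import *
for n in('top','scene'):
    c,im,d=snap(n,n+'0.png'); np.savez(n+'0.npz',im=im,d=d); print(n,c[0]['fx'],c[0]['k1'],c[1].round(3).tolist())
print(robot.observe())
print(robot.camera_params('wrist'))
E
```

```text
pics
top 486.8876903830032 -0.10279017634234815 [[0.004, -0.997, 0.073, 0.463], [-1.0, -0.003, 0.013, -0.007], [-0.013, -0.073, -0.997, 1.24], [0.0, 0.0, 0.0, 1.0]]
scene 361.1652670119111 -0.11156296416020771 [[0.307, 0.788, -0.533, 1.135], [0.952, -0.263, 0.159, -0.181], [-0.014, -0.556, -0.831, 0.982], [0.0, 0.0, 0.0, 1.0]]
{'clock': 0.1, 'qpos': array([ 9.83493673e-01,  2.07316024e-01,  1.54277992e+00, -4.40373887e-06,
        1.39347711e+00, -1.50499296e-01]), 'qd': array([ 0.00018211, -0.00120601, -0.00386571, -0.00032568,  0.00168801,
       -0.00051609]), 'joint_torque': array([ 3.38516556e-04, -3.71860385e+01, -2.82292342e+01,  7.00535229e-02,
        3.10604065e-02, -4.49499476e-05]), 'ee_pos': array([0.24286561, 0.52041143, 0.20443234]), 'tool_rot': array([ 2.16669060e-01,  9.76244610e-01, -9.24364453e-04, -3.55035430e-04]), 'force': array([-0.6099798 ,  0.15750799,  0.0408242 ]), 'moment': array([ 0.00407037,  0.04303147, -0.02502366]), 'finger_force': 0.0, 'grip_width': 0.9978313365541277}
{'fx': 270.19890200415045, 'fy': 270.19890200415045, 'cx': 255.7208007659113, 'cy': 188.3709548440177, 'k1': -0.04705915489934715, 'T_tool_cam': array([[-2.17895990e-04, -9.58285174e-01, -2.85813711e-01,
         8.48400516e-02],
       [ 9.99999823e-01, -3.67026473e-04,  4.68207337e-04,
        -1.04207146e-03],
       [-5.53577348e-04, -2.85813559e-01,  9.58285085e-01,
        -1.80115061e-01],
       [ 0.00000000e+00,  0.00000000e+00,  0.00000000e+00,
         1.00000000e+00]])}
```

View pics/top0.png

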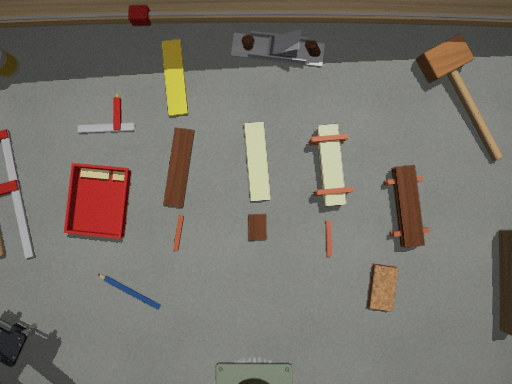

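View pics/scene0.png

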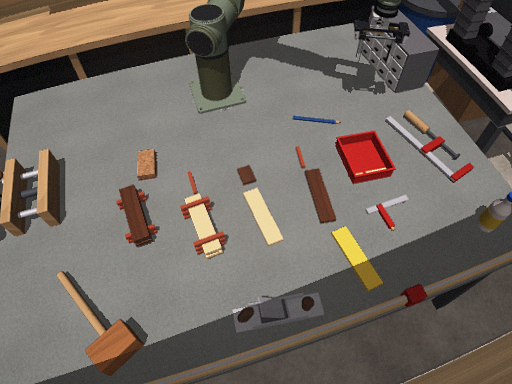

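The top view shows:
- **Loose pieces:** walnut board (180,168), maple board (257,161), offcut (257,227), and sticks (178,233) and (329,238).
- **Destinations:** maple stack (331,165), walnut stack (408,206), crate (98,201).
- **Leave alone:** square (105,125), cork block (383,288).

Could be mistaken:
- The maple board could be confused with the yellow strip (175,78) or the stack top (331,165). I choose the pale one at (257,161).
- The walnut board could be confused with the stack (408,206), the offcut (257,227) or the clamp at right (507,280). I choose (180,168).
- The sticks could be confused with stack bars, the red stock (117,112) or the pencil (130,290). I choose the two free bars.

```bash
cat > det.py <<'E'
from h import *
def rect(c,im,d,seed,z,rad=60,tol=None):
    """flood-like: mask by colour near seed median, component at seed, minAreaRect of plane points"""
    lab=cv2.cvtColor(im,cv2.COLOR_RGB2LAB).astype(float); u,v=seed
    ref=np.median(lab[v-1:v+2,u-1:u+2].reshape(-1,3),0)
    w=np.array([.35,1,1]); m=(np.linalg.norm((lab-ref)*w,axis=2)<(tol or 14)).astype(np.uint8)
    n,l=cv2.connectedComponents(m,connectivity=4); k=(l==l[v,u]).astype(np.uint8)
    ct=max(cv2.findContours(k,cv2.RETR_EXTERNAL,cv2.CHAIN_APPROX_NONE)[0],key=cv2.contourArea)
    P=onplane(c,ct[:,0,:],z)[:,:2]
    (x,y),(a,b),t=cv2.minAreaRect((P*1000).astype(np.float32))
    if a<b: a,b,t=b,a,t+90
    t=(t+90)%180-90
    zz=np.median(cloud(c,d)[k>0][:,2]) 
    return x/1000,y/1000,t,a,b,zz,k
E
cat > t.py <<'E'
from det import *
z={'wb':.014,'mb':.014,'off':.014,'s1':.012,'s2':.012,'ms':.052,'ws':.052,'crate':.0045}
S={'top':dict(wb=(180,168),mb=(257,161),off=(257,227),s1=(178,233),s2=(329,238),ms=(331,165),ws=(408,206),crate=(98,205)),
 'scene':dict(wb=(320,194),mb=(262,215),off=(246,175),s1=(300,157),s2=(193,183),ms=(202,222),ws=(135,213),crate=(363,155))}
for n in S:
    f=np.load(n+'0.npz'); c=cam(n); im,d=f['im'],f['d']; o=im.copy()
    for k,s in S[n].items():
        r=rect(c,im,d,s,z[k]); print(n,k,np.round(r[:2],4),np.round(r[2:5],1),'z',round(r[5],4))
        o[r[6]>0]=[0,255,255]
    cv2.imwrite('pics/m_'+n+'.png',o[:,:,::-1])
E
python3 t.py
```

```text
top wb [0.5871 0.1945] [ -7.7 198.9  49.9] z 0.0146
top mb [ 0.6033 -0.0057] [  5.1 199.4  49.5] z 0.0144
top off [ 0.4369 -0.0063] [ 2.7 63.7 43. ] z 0.0142
top s1 [0.4211 0.1937] [-8.9 89.3 11.7] z 0.0124
top s2 [ 0.4076 -0.1864] [ 1.9 87.9 11.4] z 0.0122
top ms [ 0.5897 -0.1891] [  5.3 114.   51.1] z 0.0517
top ws [ 0.4894 -0.3825] [  8.7 200.1  59. ] z 0.0519
top crate [0.5018 0.4094] [ -5.3 180.9 150.4] z 0.0058
scene wb [0.5913 0.1895] [ -7.6 202.1  50.1] z 0.0124
scene mb [ 0.6055 -0.0089] [  5.2 200.2  49.2] z 0.0126
scene off [ 0.4423 -0.0111] [ 2.6 69.2 44.1] z 0.0125
scene s1 [0.4238 0.1891] [-9.  82.1  9.3] z 0.0109
scene s2 [ 0.412 -0.19 ] [ 1.8 86.  10.1] z 0.0113
scene ms [ 0.5895 -0.1926] [  5.7 110.6  49.4] z 0.0512
scene ws [ 0.4931 -0.3801] [  5.8 202.2  90.8] z 0.0515
scene crate [0.4758 0.4167] [ -5.3 182.  149.1] z 0.0035
```

```bash
cat > plan.py <<'E'
from h import *
def down(hd):  # tool y heading hd deg, z down
    h=np.radians(hd); y=np.array([np.cos(h),np.sin(h),0]); z=np.array([0,0,-1.]); return R.from_matrix(np.c_[np.cross(y,z),y,z])
def plan(goals,st=None):
    """print shift/turn for successive calls; goals (x,y,z,heading)"""
    st=st or robot.observe(); p=np.array(st['ee_pos']); q=R.from_quat(st['tool_rot'])
    y=q.as_matrix()[:,1]; print('t',round(st['clock'],1),'at',p.round(4),'hd',round(np.degrees(np.arctan2(y[1],y[0])),1),'F',np.round(st['force'],1),'w',round(st['grip_width']*94,1))
    for g in goals:
        t=np.array(g[:3]); r=down(g[3]); print(g,'->',q.inv().apply(t-p).round(4).tolist(),(q.inv()*r).as_rotvec().round(3).tolist()); p,q=t,r
E
python3 -c "
from plan import *
plan([(.42,.193,.11,81)])"
```

```text
t 0.1 at [0.2429 0.5204 0.2044] hd 65.0 F [-0.6  0.2  0. ] w 93.8
(0.42, 0.193, 0.11, 81) -> [-0.299, -0.2215, 0.0948] [-0.002, -0.001, -0.28]
```

View pics/m_top.png

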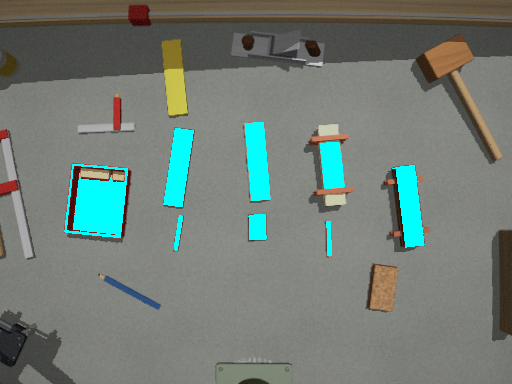

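The masks cover the chosen boards, sticks, stacks and crate. The walnut stack mask at (408,206) also takes in a side face, so I'll refine that from close by. Moving above stick 1.

Request:
step_arm(commands=[[[-0.299,-0.222,0.095,-0.002,-0.001,-0.28,0.094],[-0.299,-0.222,0.095,-0.002,-0.001,-0.28,0.094],[-0.299,-0.222,0.095,-0.002,-0.001,-0.28,0.05],[-0.299,-0.222,0.095,-0.002,-0.001,-0.28,0.05],[-0.299,-0.222,0.095,-0.002,-0.001,-0.28,0.05],[-0.299,-0.222,0.095,-0.002,-0.001,-0.28,0.05],[-0.299,-0.222,0.095,-0.002,-0.001,-0.28,0.05],[-0.299,-0.222,0.095,-0.002,-0.001,-0.28,0.05],[-0.299,-0.222,0.095,-0.002,-0.001,-0.28,0.05],[-0.299,-0.222,0.095,-0.002,-0.001,-0.28,0.05]]])

```text
clock: 1.1
ee_pos: [0.4199, 0.1928, 0.1099]
tool_rot: [0.079, 0.997, 0.001, -0.0]
force: [0.4, 0.4, -0.3]
grip_width: 0.533
finger_force: 0.0
```

```bash
cat > w.py <<'E'
import sys; from det import *; from plan import plan
# usage: w.py fn x y z  : detect in wrist view the thing expected at x y, top height z
fn,x,y,z=sys.argv[1],*map(float,sys.argv[2:5]); tol=float(sys.argv[5]) if len(sys.argv)>5 else None
plan([]); c,im,d=snap('wrist',fn); uv=project(c,[[x,y,z]])[0].round().astype(int); print('seed',uv)
r=rect(c,im,d,tuple(uv),z,tol=tol); print(np.round(r[:2],4),np.round(r[2:5],1),'z',round(r[5],4))
o=im.copy(); e=cv2.morphologyEx(r[6],cv2.MORPH_GRADIENT,np.ones((3,3),np.uint8)); o[e>0]=[0,255,255]; cv2.imwrite('pics/m_'+fn,o[:,:,::-1])
E
python3 w.py w1.png .421 .193 .012
```

```text
t 1.1 at [0.4199 0.1928 0.1099] hd 80.9 F [ 0.4  0.4 -0.3] w 50.1
seed [256 191]
[0.4267 0.191 ] [-8.8 79.9 12.1] z 0.0128
```

View pics/m_w1.png

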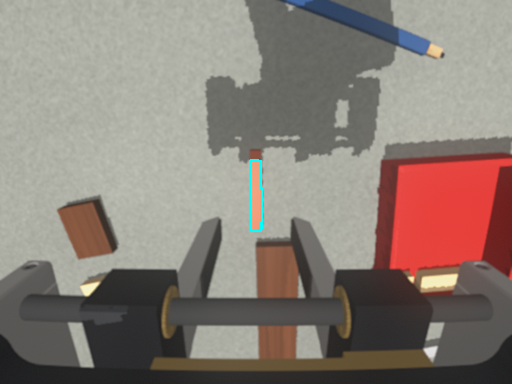

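The crop confirms the loose reddish stick, lit from (256,160) to (256,232), with its far end in shadow at (255,153). Its centre is therefore about (0.422, 0.191), heading −8.8°. Now to grasp it and go above the walnut stack.

```bash
python3 -c "
from plan import *
plan([(.422,.191,.003,81.2),(.422,.191,.14,81.2),(.49,-.22,.16,8.7),(.49,-.38,.16,8.7)])"
```

```text
t 1.1 at [0.4199 0.1937 0.1103] hd 81.0 F [-0.4  0.3 -0.2] w 50.1
(0.422, 0.191, 0.003, 81.2) -> [-0.0025, -0.0025, 0.1073] [0.002, 0.0, -0.004]
(0.422, 0.191, 0.14, 81.2) -> [0.0, 0.0, -0.137] [0.0, 0.0, 0.0]
(0.49, -0.22, 0.16, 8.7) -> [-0.1301, -0.3958, -0.02] [0.0, 0.0, 1.265]
(0.49, -0.38, 0.16, 8.7) -> [-0.1582, -0.0242, 0.0] [0.0, 0.0, 0.0]
```

Request:
step_arm(commands=[[[-0.002,-0.002,0.05,0.002,0,-0.004,0.04],[-0.002,-0.002,0.09,0.002,0,-0.004,0.04],[-0.002,-0.002,0.107,0.002,0,-0.004,0.04],[-0.002,-0.002,0.107,0.002,0,-0.004,0.04],[-0.002,-0.002,0.107,0.002,0,-0.004,0.0],[-0.002,-0.002,0.107,0.002,0,-0.004,0.0],[-0.002,-0.002,0.107,0.002,0,-0.004,0.0],[-0.002,-0.002,0.107,0.002,0,-0.004,0.0],[-0.002,-0.002,0.107,0.002,0,-0.004,0.0],[-0.002,-0.002,0.107,0.002,0,-0.004,0.0]]], grip_force=20)

```text
clock: 2.15
ee_pos: [0.4224, 0.1916, 0.004]
tool_rot: [0.076, 0.997, 0.0, 0.001]
force: [-0.7, 1.8, 3.8]
grip_width: 0.123
finger_force: 20.0
```

Request:
step_arm(commands=[[[0,0,-0.03,0,0,0,0.0],[0,0,-0.08,0,0,0,0.0],[0,0,-0.13,0,0,0,0.0],[0,0,-0.137,0,0,0,0.0],[0,0,-0.137,0,0,0,0.0]]])

```text
clock: 2.65
ee_pos: [0.4237, 0.1916, 0.1426]
tool_rot: [0.076, 0.997, 0.001, 0.003]
force: [-0.2, -0.9, -0.3]
grip_width: 0.128
finger_force: 20.0
```

Request:
step_arm(commands=[[[-0.13,-0.396,-0.02,0,0,1.265,0.0],[-0.13,-0.396,-0.02,0,0,1.265,0.0],[-0.13,-0.396,-0.02,0,0,1.265,0.0],[-0.13,-0.396,-0.02,0,0,1.265,0.0],[-0.13,-0.396,-0.02,0,0,1.265,0.0],[-0.13,-0.396,-0.02,0,0,1.265,0.0],[-0.13,-0.396,-0.02,0,0,1.265,0.0],[-0.13,-0.396,-0.02,0,0,1.265,0.0],[-0.13,-0.396,-0.02,0,0,1.265,0.0],[-0.13,-0.396,-0.02,0,0,1.265,0.0]]])

```text
clock: 3.65
ee_pos: [0.4887, -0.2218, 0.1579]
tool_rot: [0.653, 0.758, -0.0, -0.002]
force: [-0.4, 0.9, -0.1]
grip_width: 0.128
finger_force: 20.0
```

Request:
step_arm(commands=[[[-0.05,-0.02,0,0,0,0,0.0],[-0.1,-0.02,0,0,0,0,0.0],[-0.13,-0.02,0,0,0,0,0.0],[-0.13,-0.02,0,0,0,0,0.0],[-0.13,-0.02,0,0,0,0,0.0]]])

```text
clock: 4.15
ee_pos: [0.4892, -0.3493, 0.1585]
tool_rot: [0.651, 0.759, 0.001, -0.002]
force: [0.0, 0.7, -0.3]
grip_width: 0.125
finger_force: 20.0
```

```bash
python3 w.py w2.png .49 -.40 .052
```

```text
t 4.2 at [ 0.4892 -0.3493  0.1585] hd 8.8 F [ 0.   0.7 -0.3] w 11.7
seed [251 229]
[ 0.4889 -0.3805] [  8.8 197.9 102.4] z 0.053
```

View pics/m_w2.png

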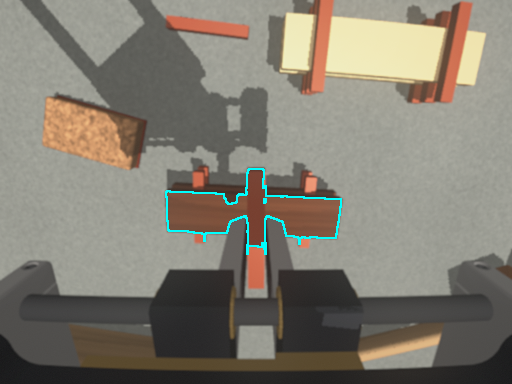

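The view shows the walnut stack's top board with corners near (166,191), (341,198), (339,238) and (166,232). The held stick crosses it at (256,230).

Run:
```python
from plan import *
st=robot.observe(); c=cam('wrist',st)
P=onplane(c,[(166,191),(341,198),(339,238),(166,232)],.052)[:,:2]; print(P.round(4).tolist(),P.mean(0).round(4))
e=(P[0]+P[3]-P[1]-P[2])/2; a=np.degrees(np.arctan2(e[1],e[0])); print(np.linalg.norm(e),a,np.linalg.norm(P[0]-P[3]),np.linalg.norm(P[1]-P[2]))
# stereo depth check & top view corners
f=np.load('top0.npz'); ct=cam('top'); u=project(ct,np.c_[P,[.052]*4]); print(u.round(1).tolist())
# triangulated height of the two end midpoints from top pixels vs wrist
```

```text
[[0.3894, -0.3691], [0.5845, -0.3469], [0.5944, -0.3957], [0.3923, -0.4195]] [ 0.4902 -0.3828]
0.19992303326616517 -173.38017805630562 0.0504958229482598 0.049731891643029394
[[405.4, 246.5], [395.3, 167.0], [414.6, 163.1], [425.6, 245.2]]
```

```bash
python3 -c "
from plan import *
plan([(.5548,-.3748,.08,6.7),(.5548,-.3748,.057,6.7),(.5548,-.3748,.14,6.7),(.41,-.187,.12,92)])"
```

```text
t 4.2 at [ 0.4894 -0.3487  0.1588] hd 8.9 F [-0.2 -1.4  0.1] w 11.8
(0.5548, -0.3748, 0.08, 6.7) -> [-0.0361, 0.0607, 0.0786] [-0.001, -0.003, 0.038]
(0.5548, -0.3748, 0.057, 6.7) -> [0.0, 0.0, 0.023] [0.0, 0.0, 0.0]
(0.5548, -0.3748, 0.14, 6.7) -> [0.0, 0.0, -0.083] [0.0, 0.0, 0.0]
(0.41, -0.187, 0.12, 92) -> [0.2034, -0.1219, 0.02] [0.0, 0.0, -1.489]
```

Request:
step_arm(commands=[[[-0.036,0.061,0.03,-0.001,-0.003,0.038,0.0],[-0.036,0.061,0.078,-0.001,-0.003,0.038,0.0],[-0.036,0.061,0.078,-0.001,-0.003,0.038,0.0],[-0.036,0.061,0.088,-0.001,-0.003,0.038,0.0],[-0.036,0.061,0.097,-0.001,-0.003,0.038,0.0],[-0.036,0.061,0.102,-0.001,-0.003,0.038,0.0],[-0.036,0.061,0.102,-0.001,-0.003,0.038,0.0]]])

```text
clock: 4.9
ee_pos: [0.5557, -0.3776, 0.0594]
tool_rot: [0.665, 0.747, -0.0, 0.002]
force: [-0.2, 0.2, -0.7]
grip_width: 0.127
finger_force: 20.0
```

Request:
step_arm(commands=[[[0,0,0,0,0,0,0.035],[0,0,0,0,0,0,0.035],[0,0,0,0,0,0,0.035],[0,0,0,0,0,0,0.035],[0,0,0,0,0,0,0.035],[0,0,-0.03,0,0,0,0.035],[0,0,-0.08,0,0,0,0.035],[0,0,-0.083,0,0,0,0.035]]])

```text
clock: 5.7
ee_pos: [0.5599, -0.3808, 0.1502]
tool_rot: [0.665, 0.747, -0.0, 0.009]
force: [0.1, -1.0, 1.1]
grip_width: 0.374
finger_force: 0.0
```

Request:
step_arm(commands=[[[0.203,-0.122,0.02,0,0,-1.489,0.04],[0.203,-0.122,0.02,0,0,-1.489,0.04],[0.203,-0.122,0.02,0,0,-1.489,0.04],[0.203,-0.122,0.02,0,0,-1.489,0.04],[0.203,-0.122,0.02,0,0,-1.489,0.04],[0.203,-0.122,0.02,0,0,-1.489,0.04],[0.203,-0.122,0.02,0,0,-1.489,0.04],[0.203,-0.122,0.02,0,0,-1.489,0.04],[0.203,-0.122,0.02,0,0,-1.489,0.04],[0.203,-0.122,0.02,0,0,-1.489,0.04]]])

```text
clock: 6.7
ee_pos: [0.4113, -0.1898, 0.1207]
tool_rot: [-0.02, 1.0, -0.002, 0.001]
force: [-0.2, 0.2, 0.5]
grip_width: 0.427
finger_force: 0.0
```

```bash
python3 w.py w3.png .411 -.188 .012 18;  python3 - <<'E'
from h import *
c,im,d=snap('top'); cv2.imwrite('pics/t1.png',cv2.resize(im[140:270,300:470,::-1],None,fx=3,fy=3,interpolation=cv2.INTER_CUBIC))
E
```

```text
t 6.7 at [ 0.4113 -0.1898  0.1207] hd 92.2 F [-0.2  0.2  0.5] w 40.1
seed [258 187]
[ 0.4186 -0.1881] [ 2.  69.6 12.4] z 0.0128
```

View pics/t1.png

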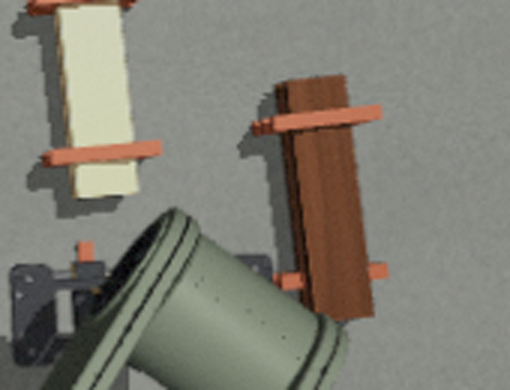

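The crop shows stick 1 lying straight across the walnut stack above the far bearer, at about (325,118). Next is stick 2, whose far end is in shadow as before, so its centre is about (0.408, −0.188).

```bash
python3 -c "
from plan import *
plan([(.408,-.188,.003,92),(.408,-.188,.14,92),(.4256,-.390,.14,6.7),(.4256,-.39,.057,6.7),(.4256,-.39,.14,6.7),(.53,-.32,.16,6.7)])"
```

```text
t 6.8 at [ 0.4114 -0.1898  0.1208] hd 91.9 F [-0.1 -0.5 -0.4] w 40.3
(0.408, -0.188, 0.003, 92) -> [0.0036, 0.0023, 0.1177] [-0.003, 0.003, -0.002]
(0.408, -0.188, 0.14, 92) -> [0.0, 0.0, -0.137] [0.0, 0.0, 0.0]
(0.4256, -0.39, 0.14, 6.7) -> [-0.0105, -0.2025, 0.0] [0.0, 0.0, 1.489]
(0.4256, -0.39, 0.057, 6.7) -> [0.0, 0.0, 0.083] [0.0, 0.0, 0.0]
(0.4256, -0.39, 0.14, 6.7) -> [0.0, 0.0, -0.083] [0.0, 0.0, 0.0]
(0.53, -0.32, 0.16, 6.7) -> [0.0573, 0.1119, -0.02] [0.0, 0.0, 0.0]
```

Request:
step_arm(commands=[[[0.004,0.002,0.05,-0.003,0.003,-0.002,0.04],[0.004,0.002,0.1,-0.003,0.003,-0.002,0.04],[0.004,0.002,0.117,-0.003,0.003,-0.002,0.04],[0.004,0.002,0.117,-0.003,0.003,-0.002,0.04],[0.004,0.002,0.117,-0.003,0.003,-0.002,0.0],[0.004,0.002,0.117,-0.003,0.003,-0.002,0.0],[0.004,0.002,0.117,-0.003,0.003,-0.002,0.0],[0.004,0.002,0.117,-0.003,0.003,-0.002,0.0],[0.004,0.002,0.117,-0.003,0.003,-0.002,0.0],[0.004,0.002,0.117,-0.003,0.003,-0.002,0.0]]], grip_force=20)

```text
clock: 7.8
ee_pos: [0.4079, -0.1885, 0.0042]
tool_rot: [-0.017, 1.0, -0.0, 0.0]
force: [0.1, 0.7, 2.1]
grip_width: 0.129
finger_force: 20.0
```

Request:
step_arm(commands=[[[0,0,-0.03,0,0,0,0.0],[0,0,-0.08,0,0,0,0.0],[0,0,-0.13,0,0,0,0.0],[0,0,-0.137,0,0,0,0.0],[0,0,-0.137,0,0,0,0.0]]])

```text
clock: 8.3
ee_pos: [0.4092, -0.1894, 0.143]
tool_rot: [-0.018, 1.0, -0.002, 0.002]
force: [0.4, 0.1, -0.0]
grip_width: 0.124
finger_force: 20.0
```

Request:
step_arm(commands=[[[-0.01,-0.202,0,0,0,1.489,0.0],[-0.01,-0.202,0,0,0,1.489,0.0],[-0.01,-0.202,0,0,0,1.489,0.0],[-0.01,-0.202,0,0,0,1.489,0.0],[-0.01,-0.202,0,0,0,1.489,0.0],[-0.01,-0.202,0,0,0,1.489,0.0],[-0.01,-0.202,0,0,0,1.489,0.0],[-0.01,-0.202,0,0,0,1.489,0.0],[-0.01,-0.202,0,0,0,1.489,0.0],[-0.01,-0.202,0,0,0,1.489,0.0]]])

```text
clock: 9.3
ee_pos: [0.4233, -0.3881, 0.1373]
tool_rot: [0.667, 0.745, 0.0, -0.003]
force: [-0.5, 0.4, -0.6]
grip_width: 0.123
finger_force: 20.0
```

```bash
python3 -c "
from plan import *
plan([(.4256,-.390,.07,6.7),(.4256,-.39,.057,6.7)])"
```

```text
t 9.3 at [ 0.4233 -0.3881  0.1373] hd 6.4 F [-0.5  0.4 -0.6] w 11.6
(0.4256, -0.39, 0.07, 6.7) -> [-0.0024, 0.0023, 0.0673] [-0.004, -0.005, -0.006]
(0.4256, -0.39, 0.057, 6.7) -> [0.0, 0.0, 0.013] [0.0, 0.0, 0.0]
```

Request:
step_arm(commands=[[[-0.001,0.001,0,0,0,0,0.0],[-0.001,0.001,0.05,0,0,0,0.0],[-0.001,0.001,0.067,0,0,0,0.0],[-0.001,0.001,0.075,0,0,0,0.0],[-0.001,0.001,0.082,0,0,0,0.0],[-0.001,0.001,0.082,0,0,0,0.0],[-0.001,0.001,0.082,0,0,0,0.0]]])

```text
clock: 10.0
ee_pos: [0.4265, -0.3915, 0.0598]
tool_rot: [0.664, 0.747, -0.0, 0.001]
force: [-0.1, -0.4, 0.0]
grip_width: 0.13
finger_force: 20.0
```

Request:
step_arm(commands=[[[0,0,0,0,0,0,0.035],[0,0,0,0,0,0,0.035],[0,0,0,0,0,0,0.035],[0,0,0,0,0,0,0.035],[0,0,0,0,0,0,0.035],[0,0,-0.03,0,0,0,0.035],[0,0,-0.08,0,0,0,0.035],[0.04,0.11,-0.1,0,0,0,0.035],[0.057,0.11,-0.1,0,0,0,0.035],[0.057,0.11,-0.1,0,0,0,0.035]]])

```text
clock: 11.0
ee_pos: [0.5314, -0.3197, 0.1605]
tool_rot: [0.664, 0.748, 0.0, 0.001]
force: [-0.0, -0.6, -0.5]
grip_width: 0.371
finger_force: 0.0
```

```bash
cat > sticks.py <<'E'
from h import *; from plan import plan
import sys
plan([]); c,im,d=snap('wrist',sys.argv[1]); lab=cv2.cvtColor(im,cv2.COLOR_RGB2LAB).astype(int)
X=cloud(c,d); m=((np.abs(X[:,:,2]-.064)<.005)&(d>0)&(X[:,:,1]<-.3)&(X[:,:,1]>-.46)).astype(np.uint8)
n,l,s,_=cv2.connectedComponentsWithStats(m)
for i in range(1,n):
    if s[i,4]<150: continue
    v,u=np.nonzero(l==i); P=onplane(c,np.c_[u,v],.064)[:,:2]; (x,y),(a,b),t=cv2.minAreaRect((P*1000).astype(np.float32))
    if a<b: a,b,t=b,a,t+90
    A=np.radians(6.7); q=np.array([x/1000-.4902,y/1000+.3826]); print('stick',x,y,a,b,t%180,'in stack',q@[np.cos(A),np.sin(A)],q@[-np.sin(A),np.cos(A)], 'z',np.median(X[l==i][:,2]))
E
python3 sticks.py w4.png
```

```text
t 11.0 at [ 0.5314 -0.3197  0.1605] hd 6.8 F [-0.  -0.6 -0.5] w 34.9
stick 425.37579345703125 -389.4281311035156 81.8897705078125 15.137402534484863 96.64206409454346 in stack -0.06517814240695534 0.000781588556034999 z 0.06471671062082901
stick 554.28076171875 -377.3677978515625 90.71045684814453 12.322498321533203 96.55174493789673 in stack 0.06425357662044275 -0.0022798800973329487 z 0.06468913424952744
```

View pics/w4.png

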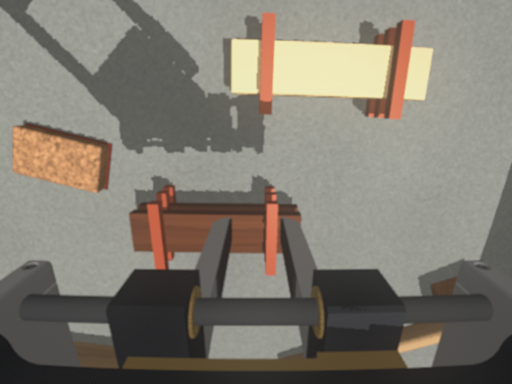

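Both sticks lie parallel across the stack at (157,235) and (271,235), within about 3 mm of the bearer lines. Next, the walnut board.

```bash
python3 -c "
from plan import *
plan([(.588,.193,.16,82.3),(.588,.193,.003,82.3)])"
```

```text
t 11.1 at [ 0.5337 -0.3175  0.1607] hd 6.9 F [0.8 1.  0.6] w 34.7
(0.588, 0.193, 0.16, 82.3) -> [0.5002, 0.1156, 0.001] [0.004, 0.004, -1.315]
(0.588, 0.193, 0.003, 82.3) -> [0.0, 0.0, 0.157] [0.0, 0.0, 0.0]
```

Request:
step_arm(commands=[[[0.5,0.116,0,0.004,0.004,-1.315,0.094],[0.5,0.116,0,0.004,0.004,-1.315,0.094],[0.5,0.116,0,0.004,0.004,-1.315,0.094],[0.5,0.116,0,0.004,0.004,-1.315,0.094],[0.5,0.116,0,0.004,0.004,-1.315,0.094],[0.5,0.116,0,0.004,0.004,-1.315,0.094],[0.5,0.116,0,0.004,0.004,-1.315,0.094],[0.5,0.116,0,0.004,0.004,-1.315,0.094],[0.5,0.116,0,0.004,0.004,-1.315,0.094],[0.5,0.116,0,0.004,0.004,-1.315,0.094]]])

```text
clock: 12.05
ee_pos: [0.5837, 0.1772, 0.1586]
tool_rot: [0.068, 0.998, -0.001, -0.003]
force: [0.6, -0.1, 0.0]
grip_width: 1.0
finger_force: 0.0
```

```bash
python3 w.py w5.png .56 .197 .014 18; python3 -c "
from plan import *
plan([(.588,.192,.003,82.3)])"
```

```text
t 12.1 at [0.5837 0.1772 0.1586] hd 82.2 F [ 0.6 -0.1  0. ] w 94.0
seed [270 159]
[0.5877 0.193 ] [ -7.8 197.7  50. ] z 0.0149
t 12.1 at [0.5836 0.1854 0.1587] hd 82.4 F [-0.   2.7  0.6] w 94.0
(0.588, 0.192, 0.003, 82.3) -> [-0.0043, 0.0063, 0.1557] [0.005, -0.005, 0.001]
```

View pics/m_w5.png

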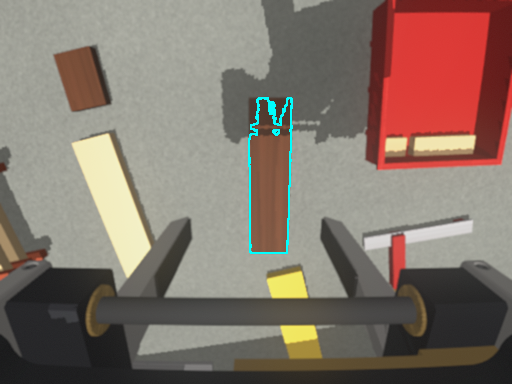

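The walnut board is lit from (270,135) to (270,252), with its near end in shadow up to (270,98). It measures (0.588, 0.193), −7.8°, which agrees with the top view.

Request:
step_arm(commands=[[[-0.004,0.006,0,0.003,-0.003,0,0.094],[-0.004,0.006,0,0.003,-0.003,0,0.094],[-0.004,0.006,0,0.003,-0.003,0,0.094]]])

```text
clock: 12.4
ee_pos: [0.5887, 0.1795, 0.1583]
tool_rot: [0.07, 0.998, -0.002, -0.002]
force: [-0.4, -0.6, -0.7]
grip_width: 1.0
finger_force: 0.0
```

```bash
python3 -c "
from plan import *
plan([(.588,.193,.003,82.2),(.588,.193,.16,82.2),(.53,-.2,.16,96.7),(.4902,-.3826,.16,96.7)])"
```

```text
t 12.4 at [0.5887 0.1795 0.1583] hd 82.0 F [-0.4 -0.6 -0.7] w 94.0
(0.588, 0.193, 0.003, 82.2) -> [0.0021, 0.0141, 0.1553] [-0.005, -0.003, -0.004]
(0.588, 0.193, 0.16, 82.2) -> [0.0, 0.0, -0.157] [0.0, 0.0, 0.0]
(0.53, -0.2, 0.16, 96.7) -> [0.0041, -0.3972, 0.0] [0.0, 0.0, -0.253]
(0.4902, -0.3826, 0.16, 96.7) -> [0.0608, -0.1767, 0.0] [0.0, 0.0, 0.0]
```

Request:
step_arm(commands=[[[0.001,0.013,0.05,-0.003,-0.002,-0.003,0.094],[0.001,0.013,0.1,-0.003,-0.002,-0.003,0.094],[0.001,0.013,0.14,-0.003,-0.002,-0.003,0.094],[0.001,0.013,0.155,-0.003,-0.002,-0.003,0.094],[0.001,0.013,0.155,-0.003,-0.002,-0.003,0.094],[0.001,0.013,0.155,-0.003,-0.002,-0.003,0.03],[0.001,0.013,0.155,-0.003,-0.002,-0.003,0.03],[0.001,0.013,0.155,-0.003,-0.002,-0.003,0.03],[0.001,0.013,0.155,-0.003,-0.002,-0.003,0.03],[0.001,0.013,0.155,-0.003,-0.002,-0.003,0.03]]], grip_force=30)

```text
clock: 13.4
ee_pos: [0.5892, 0.1935, 0.0039]
tool_rot: [0.068, 0.998, -0.0, -0.0]
force: [-0.1, -0.5, -0.5]
grip_width: 0.613
finger_force: 0.0
```

Request:
step_arm(commands=[[[0,0,0,0,0,0,0.03],[0,0,0,0,0,0,0.03],[0,0,0,0,0,0,0.03],[0,0,-0.03,0,0,0,0.03],[0,0,-0.08,0,0,0,0.03],[0,0,-0.12,0,0,0,0.03],[0,0,-0.157,0,0,0,0.03],[0,0,-0.157,0,0,0,0.03],[0,0,-0.157,0,0,0,0.03]]])

```text
clock: 14.3
ee_pos: [0.5893, 0.1937, 0.1609]
tool_rot: [0.068, 0.998, -0.0, 0.0]
force: [1.0, -0.0, -0.9]
grip_width: 0.527
finger_force: 30.0
```

```bash
python3 -c "
from plan import *
plan([(.53,-.2,.16,96.7),(.4902,-.3826,.16,96.7)])"
```

```text
t 14.3 at [0.5893 0.1937 0.1609] hd 82.2 F [ 1.  -0.  -0.9] w 49.5
(0.53, -0.2, 0.16, 96.7) -> [0.0055, -0.3981, 0.0011] [-0.001, 0.0, -0.253]
(0.4902, -0.3826, 0.16, 96.7) -> [0.0608, -0.1767, 0.0] [0.0, 0.0, 0.0]
```

Request:
step_arm(commands=[[[0.001,-0.03,0,0,0,-0.03,0.03],[0.002,-0.075,0,0,0,-0.06,0.03],[0.003,-0.125,0,0,0,-0.1,0.03],[0.004,-0.175,0,0,0,-0.14,0.03],[0.004,-0.225,0,0,0,-0.18,0.03],[0.005,-0.275,0,0,0,-0.21,0.03],[0.005,-0.325,0,0,0,-0.253,0.03],[0.005,-0.37,0,0,0,-0.253,0.03],[0.005,-0.398,0,0,0,-0.253,0.03],[0.005,-0.398,0,0,0,-0.253,0.03]]])

```text
clock: 15.3
ee_pos: [0.5277, -0.2028, 0.1576]
tool_rot: [-0.056, 0.998, 0.0, -0.003]
force: [0.6, -0.0, -0.9]
grip_width: 0.529
finger_force: 30.0
```

Request:
step_arm(commands=[[[0.01,-0.03,0,0,0,0,0.03],[0.025,-0.075,0,0,0,0,0.03],[0.042,-0.12,0,0,0,0,0.03],[0.055,-0.16,0,0,0,0,0.03],[0.061,-0.177,0,0,0,0,0.03],[0.061,-0.177,0,0,0,0,0.03],[0.061,-0.177,0,0,0,0,0.03]]])

```text
clock: 16.0
ee_pos: [0.4902, -0.3806, 0.1594]
tool_rot: [-0.059, 0.998, 0.001, -0.001]
force: [-0.4, 1.0, -0.9]
grip_width: 0.526
finger_force: 30.0
```

```bash
python3 -c "
from plan import *
plan([(.4902,-.3826,.09,96.7),(.4902,-.3826,.069,96.7),(.4902,-.3826,.16,96.7)])
snap('wrist','w6.png')"
```

```text
t 16.0 at [ 0.4902 -0.3806  0.1594] hd 96.7 F [-0.4  1.  -0.9] w 49.5
(0.4902, -0.3826, 0.09, 96.7) -> [0.0001, -0.0022, 0.0694] [0.003, -0.002, 0.001]
(0.4902, -0.3826, 0.069, 96.7) -> [0.0, 0.0, 0.021] [0.0, 0.0, 0.0]
(0.4902, -0.3826, 0.16, 96.7) -> [0.0, 0.0, -0.091] [0.0, 0.0, 0.0]
```

View pics/w6.png

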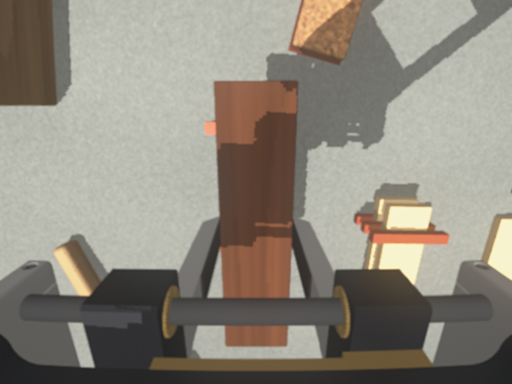

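The board hangs level between the fingers over the stack, with its end at (256,82). Lowering and releasing.

Request:
step_arm(commands=[[[0,-0.002,0.03,0,0,0,0.03],[0,-0.002,0.06,0,0,0,0.03],[0,-0.002,0.075,0,0,0,0.03],[0,-0.002,0.082,0,0,0,0.03],[0,-0.002,0.087,0,0,0,0.03],[0,-0.002,0.091,0,0,0,0.03],[0,-0.002,0.091,0,0,0,0.03],[0,-0.002,0.091,0,0,0,0.03]]])

```text
clock: 16.85
ee_pos: [0.4911, -0.3856, 0.0712]
tool_rot: [-0.059, 0.998, -0.001, 0.0]
force: [-0.2, 0.5, -1.3]
grip_width: 0.525
finger_force: 30.0
```

```bash
python3 -c "
from plan import *
plan([(.4902,-.3826,.16,96.7)])"
```

```text
t 16.9 at [ 0.4911 -0.3856  0.0712] hd 96.7 F [-0.2  0.5 -1.3] w 49.3
(0.4902, -0.3826, 0.16, 96.7) -> [0.0006, 0.0029, -0.0888] [-0.002, 0.0, 0.0]
```

Still about 3 mm up and not loaded, so I'll lower it a little more, then open.

Request:
step_arm(commands=[[[0,0.003,0.001,0,0,0,0.03],[0,0.003,0.003,0,0,0,0.03],[0,0.003,0.003,0,0,0,0.03],[0,0.003,0.003,0,0,0,0.03],[0,0.003,0.003,0,0,0,0.06],[0,0.003,0.003,0,0,0,0.07],[0,0.003,0.003,0,0,0,0.07],[0,0.003,0.003,0,0,0,0.07],[0,0.003,0.003,0,0,0,0.07],[0,0.003,0.003,0,0,0,0.07]]])

```text
clock: 17.85
ee_pos: [0.4902, -0.3821, 0.0671]
tool_rot: [-0.059, 0.998, -0.0, -0.0]
force: [-0.2, 0.1, -0.1]
grip_width: 0.747
finger_force: 0.0
```

Request:
step_arm(commands=[[[0,0,-0.03,0,0,0,0.07],[0,0,-0.08,0,0,0,0.07],[0,0,-0.1,0,0,0,0.07],[0,0,-0.1,0,0,0,0.07]]])

```text
clock: 18.25
ee_pos: [0.4927, -0.3843, 0.1722]
tool_rot: [-0.059, 0.998, -0.004, 0.003]
force: [-0.5, -1.2, -0.2]
grip_width: 0.748
finger_force: 0.0
```

```bash
python3 -c "
from plan import *
plan([(.6035,-.009,.17,95.1),(.6035,-.009,.003,95.1)])"
```

```text
t 18.2 at [ 0.4927 -0.3843  0.1722] hd 96.7 F [-0.5 -1.2 -0.2] w 70.3
(0.6035, -0.009, 0.17, 95.1) -> [-0.154, 0.3598, -0.0001] [-0.008, 0.005, 0.028]
(0.6035, -0.009, 0.003, 95.1) -> [0.0, 0.0, 0.167] [0.0, 0.0, 0.0]
```

Request:
step_arm(commands=[[[-0.154,0.36,0.01,-0.006,0.004,0.028,0.094],[-0.154,0.36,0.01,-0.006,0.004,0.028,0.094],[-0.154,0.36,0.01,-0.006,0.004,0.028,0.094],[-0.154,0.36,0.01,-0.006,0.004,0.028,0.094],[-0.154,0.36,0.01,-0.006,0.004,0.028,0.094],[-0.154,0.36,0.01,-0.006,0.004,0.028,0.094],[-0.154,0.36,0.01,-0.006,0.004,0.028,0.094],[-0.154,0.36,0.01,-0.006,0.004,0.028,0.094],[-0.154,0.36,0.01,-0.006,0.004,0.028,0.094],[-0.154,0.36,0.01,-0.006,0.004,0.028,0.094]]])

```text
clock: 19.25
ee_pos: [0.5998, -0.0054, 0.1545]
tool_rot: [-0.046, 0.999, 0.002, -0.004]
force: [-0.4, -0.4, 0.2]
grip_width: 0.998
finger_force: 0.0
```

```bash
python3 w.py w7.png .57 -.01 .014 18
python3 - <<'E'
from plan import *
plan([(.6035,-.009,.003,95.1)])
c,im,d=snap('top'); cv2.imwrite('pics/t2.png',cv2.resize(im[110:270,300:470,::-1],None,fx=3,fy=3,interpolation=cv2.INTER_CUBIC))
E
```

```text
t 19.2 at [ 0.5998 -0.0054  0.1545] hd 95.2 F [-0.4 -0.4  0.2] w 93.8
seed [254 157]
[ 0.6307 -0.0047] [  5.1 145.5  50.8] z 0.0148
t 19.3 at [ 0.5999 -0.0066  0.1549] hd 95.1 F [-0.7  0.   0.8] w 94.1
(0.6035, -0.009, 0.003, 95.1) -> [-0.0046, -0.0035, 0.1518] [0.005, -0.008, 0.001]
```

View pics/t2.png

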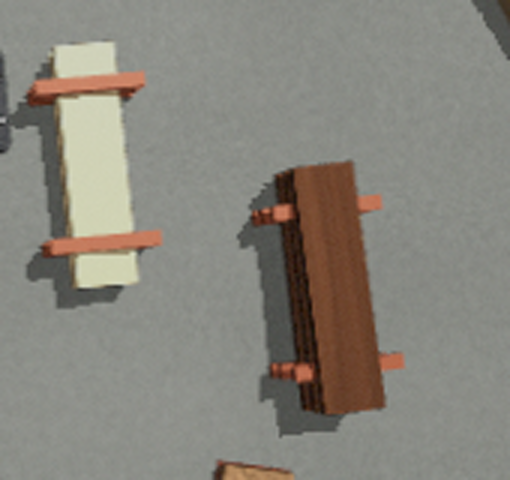

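The walnut board lies square on its sticks; in this crop its corners are near (295,168), (352,162), (385,405) and (322,412). Now I measure the maple stack end to end from its pale face at (95,165), plus its two sticks.

Run:
```python
from det import *; from plan import plan
f=np.load('top0.npz'); c=cam('top'); im,d=f['im'],f['d']
ks=[rect(c,im,d,s,.052)[6] for s in [(331,165),(328,129),(335,201)]]
v,u=np.nonzero(sum(ks)); P=onplane(c,np.c_[u,v],.052)[:,:2]
(x,y),s,t=cv2.minAreaRect((P*1000).astype(np.float32)); print('boards',x,y,s,t,[k.sum() for k in ks])
X=cloud(c,d); Z=X[:,:,2]; m=((abs(Z-.0645)<.004)&(X[:,:,1]<-.1)&(X[:,:,1]>-.28)&(X[:,:,0]>.45)).astype(np.uint8)
n,l,st,_=cv2.connectedComponentsWithStats(m)
for i in range(1,n):
    if st[i,4]<60: continue
    v,u=np.nonzero(l==i); P=onplane(c,np.c_[u,v],.064)[:,:2]; print('stick',cv2.minAreaRect((P*1000).astype(np.float32)))
plan([(.6036,-.007,.003,95.1),(.6036,-.007,.16,95.1)])
```

```text
boards 591.0350952148438 -188.97317504882812 (199.90032958984375, 51.050540924072266) 5.264679908752441 [np.uint64(940), np.uint64(222), np.uint64(210)]
stick ((655.6702270507812, -182.65716552734375), (12.492968559265137, 87.24256896972656), 5.50311279296875)
stick ((525.9346313476562, -194.85549926757812), (12.065177917480469, 88.86104583740234), 5.313233375549316)
t 19.4 at [ 0.6001 -0.0073  0.1553] hd 95.1 F [-0.2  0.4 -0.1] w 94.1
(0.6036, -0.007, 0.003, 95.1) -> [-0.0046, -0.0007, 0.1523] [0.005, -0.007, -0.001]
(0.6036, -0.007, 0.16, 95.1) -> [0.0, 0.0, -0.157] [0.0, 0.0, 0.0]
```

Request:
step_arm(commands=[[[-0.004,-0.001,0.05,0.005,-0.007,0,0.094],[-0.004,-0.001,0.1,0.005,-0.007,0,0.094],[-0.004,-0.001,0.135,0.005,-0.007,0,0.094],[-0.004,-0.001,0.151,0.005,-0.007,0,0.094],[-0.004,-0.001,0.151,0.005,-0.007,0,0.094],[-0.004,-0.001,0.151,0.005,-0.007,0,0.03],[-0.004,-0.001,0.151,0.005,-0.007,0,0.03],[-0.004,-0.001,0.151,0.005,-0.007,0,0.03],[-0.004,-0.001,0.151,0.005,-0.007,0,0.03],[-0.004,-0.001,0.151,0.005,-0.007,0,0.03]]], grip_force=30)

```text
clock: 20.35
ee_pos: [0.6049, -0.0063, 0.0065]
tool_rot: [-0.045, 0.999, -0.0, 0.002]
force: [1.1, 0.8, 0.4]
grip_width: 0.611
finger_force: 0.0
```

Request:
step_arm(commands=[[[0,0,0,0,0,0,0.03],[0,0,0,0,0,0,0.03],[0,0,0,0,0,0,0.03],[0,0,-0.03,0,0,0,0.03],[0,0,-0.08,0,0,0,0.03],[0,0,-0.12,0,0,0,0.03],[0,0,-0.14,0,0,0,0.03],[0,0,-0.14,0,0,0,0.03],[0,0,-0.14,0,0,0,0.03]]])

```text
clock: 21.25
ee_pos: [0.6034, -0.0063, 0.1447]
tool_rot: [-0.045, 0.999, 0.0, 0.0]
force: [-0.2, 0.9, -1.6]
grip_width: 0.527
finger_force: 30.0
```

```bash
python3 -c "
from plan import *
plan([(.5915,-.19,.14,95.3),(.5915,-.19,.068,95.3)])"
```

```text
t 21.2 at [ 0.6034 -0.0063  0.1447] hd 95.1 F [-0.2  0.9 -1.6] w 49.5
(0.5915, -0.19, 0.14, 95.3) -> [0.0283, -0.182, 0.0046] [0.0, 0.001, -0.003]
(0.5915, -0.19, 0.068, 95.3) -> [0.0, 0.0, 0.072] [0.0, 0.0, 0.0]
```

Request:
step_arm(commands=[[[0.005,-0.03,0,0,0,-0.003,0.03],[0.012,-0.075,0,0,0,-0.003,0.03],[0.02,-0.125,0,0,0,-0.003,0.03],[0.026,-0.165,0,0,0,-0.003,0.03],[0.028,-0.182,0.004,0,0,-0.003,0.03],[0.028,-0.182,0.004,0,0,-0.003,0.03],[0.028,-0.182,0.03,0,0,-0.003,0.03],[0.028,-0.182,0.055,0,0,-0.003,0.03],[0.028,-0.182,0.065,0,0,-0.003,0.03],[0.028,-0.182,0.065,0,0,-0.003,0.03]]])

```text
clock: 22.25
ee_pos: [0.5905, -0.1873, 0.0775]
tool_rot: [-0.047, 0.999, 0.002, -0.002]
force: [-0.3, -0.1, -1.7]
grip_width: 0.529
finger_force: 30.0
```

```bash
python3 -c "
from plan import *
plan([(.5915,-.19,.069,95.3)])"
```

```text
t 22.2 at [ 0.5905 -0.1873  0.0775] hd 95.4 F [-0.3 -0.1 -1.7] w 49.7
(0.5915, -0.19, 0.069, 95.3) -> [-0.0008, -0.0029, 0.0085] [0.004, -0.003, 0.001]
```

Request:
step_arm(commands=[[[-0.001,-0.002,0.004,0,0,0,0.03],[-0.001,-0.002,0.007,0,0,0,0.03],[-0.001,-0.002,0.009,0,0,0,0.03],[-0.001,-0.002,0.009,0,0,0,0.03],[-0.001,-0.002,0.009,0,0,0,0.03],[-0.001,-0.002,0.009,0,0,0,0.06],[-0.001,-0.002,0.009,0,0,0,0.07],[-0.001,-0.002,0.009,0,0,0,0.07],[-0.001,-0.002,0.009,0,0,0,0.07],[-0.001,-0.002,0.009,0,0,0,0.07]]])

```text
clock: 23.25
ee_pos: [0.5938, -0.1921, 0.0717]
tool_rot: [-0.046, 0.999, 0.0, 0.001]
force: [-0.9, 0.9, 0.9]
grip_width: 0.744
finger_force: 0.0
```

Request:
step_arm(commands=[[[0,0,-0.03,0,0,0,0.07],[0,0,-0.08,0,0,0,0.07],[0,0,-0.1,0,0,0,0.07],[0,0,-0.1,0,0,0,0.07]]])

```text
clock: 23.65
ee_pos: [0.5966, -0.1935, 0.1767]
tool_rot: [-0.046, 0.999, -0.002, 0.005]
force: [-0.1, -0.7, -0.0]
grip_width: 0.745
finger_force: 0.0
```

```bash
python3 -c "
from plan import *
plan([(.438,-.008,.15,92.7)])"
```

```text
t 23.6 at [ 0.5966 -0.1935  0.1767] hd 95.3 F [-0.1 -0.7 -0. ] w 70.0
(0.438, -0.008, 0.15, 92.7) -> [0.1411, 0.1994, 0.0243] [-0.005, 0.01, 0.045]
```

Now above the offcut. It is 45 mm across, so I open wide.

Request:
step_arm(commands=[[[0.141,0.2,0.025,-0.004,0.006,0.045,0.094],[0.141,0.2,0.025,-0.004,0.006,0.045,0.094],[0.141,0.2,0.025,-0.004,0.006,0.045,0.094],[0.141,0.2,0.025,-0.004,0.006,0.045,0.094],[0.141,0.2,0.025,-0.004,0.006,0.045,0.094],[0.141,0.2,0.025,-0.004,0.006,0.045,0.094],[0.141,0.2,0.025,-0.004,0.006,0.045,0.094],[0.141,0.2,0.025,-0.004,0.006,0.045,0.094]]])

```text
clock: 24.45
ee_pos: [0.4356, -0.0066, 0.1461]
tool_rot: [-0.023, 1.0, 0.002, -0.002]
force: [-0.8, -0.1, -1.0]
grip_width: 0.999
finger_force: 0.0
```

```bash
python3 w.py w8.png .445 -.008 .014 18
python3 - <<'E'
from plan import *
from det import *
plan([(.438,-.008,.003,92.7),(.438,-.008,.15,92.7)])
c,im,d=snap('top'); cv2.imwrite('pics/t3.png',cv2.resize(im[110:270,300:470,::-1],None,fx=3,fy=3,interpolation=cv2.INTER_CUBIC))
for k,s in dict(ms=(331,165),ws=(413,206)).items(): print(k,rect(c,im,d,s,.078)[:6])
E
```

```text
t 24.4 at [ 0.4356 -0.0066  0.1461] hd 92.7 F [-0.8 -0.1 -1. ] w 93.9
seed [254 190]
[ 0.4361 -0.008 ] [ 2.6 64.6 45.2] z 0.0148
t 24.5 at [ 0.4359 -0.0068  0.1464] hd 92.6 F [-0.1  0.8  0.3] w 94.3
(0.438, -0.008, 0.003, 92.7) -> [-0.0025, -0.0018, 0.1434] [0.004, -0.003, -0.001]
(0.438, -0.008, 0.15, 92.7) -> [0.0, 0.0, -0.147] [0.0, 0.0, 0.0]
ms (0.5924859008789063, -0.1897794952392578, 6.329779624938965, 200.35659790039062, 53.68569564819336, np.float64(0.07798394867003777))
ws (0.48970416259765626, -0.383196044921875, 6.581067085266113, 198.906982421875, 55.99553680419922, np.float64(0.07782496747251855))
```

View pics/t3.png

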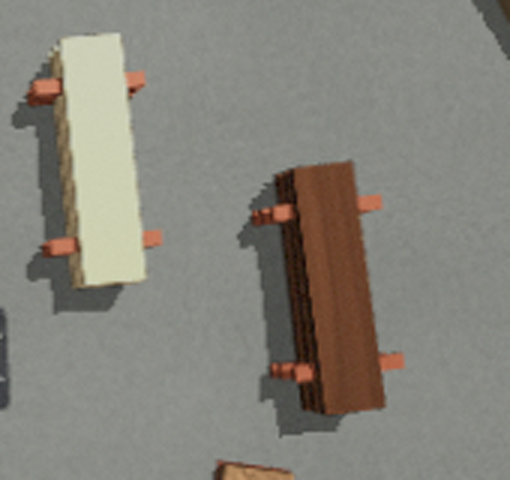

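The maple board now lies square on its stack (corners (62,38), (120,34), (146,280), (80,285)), and the walnut board is unchanged. Both tops measure 78 mm. Last is the offcut.

Run:
```python
from det import *; from plan import plan
f=np.load('top0.npz'); c=cam('top'); im,d=f['im'],f['d']
X=cloud(c,d); m=(abs(X[:,:,2]-.045)<.005)&(X[:,:,1]>.28)&(X[:,:,1]<.52)&(X[:,:,0]>.38)&(X[:,:,0]<.62)&(im[:,:,0]>90)&(im[:,:,1]<60)
v,u=np.nonzero(m); P=onplane(c,np.c_[u,v],.045)[:,:2]; (x,y),s,t=cv2.minAreaRect((P*1000).astype(np.float32)); print(x,y,s,t)
g=(x/1000-.012,y/1000)
plan([(.436,-.008,.003,92.6),(.436,-.008,.13,92.6),(*g,.13,84.7),(*g,.015,84.7)])
```

```text
500.3094482421875 395.402587890625 (145.98275756835938, 174.8192596435547) 84.84834289550781
t 24.6 at [ 0.436  -0.0069  0.1465] hd 92.6 F [ 0.3 -0.3 -0.7] w 94.1
(0.436, -0.008, 0.003, 92.6) -> [-0.0004, -0.0016, 0.1435] [0.004, -0.003, 0.0]
(0.436, -0.008, 0.13, 92.6) -> [0.0, 0.0, -0.127] [0.0, 0.0, 0.0]
(0.48830944824218747, 0.395402587890625, 0.13, 84.7) -> [-0.0706, 0.4006, 0.0] [0.0, 0.0, 0.138]
(0.48830944824218747, 0.395402587890625, 0.015, 84.7) -> [0.0, 0.0, 0.115] [0.0, 0.0, 0.0]
```

Request:
step_arm(commands=[[[0,-0.002,0.05,0.004,-0.003,0,0.094],[0,-0.002,0.1,0.004,-0.003,0,0.094],[0,-0.002,0.13,0.004,-0.003,0,0.094],[0,-0.002,0.143,0.004,-0.003,0,0.094],[0,-0.002,0.143,0.004,-0.003,0,0.094],[0,-0.002,0.143,0.004,-0.003,0,0.025],[0,-0.002,0.143,0.004,-0.003,0,0.025],[0,-0.002,0.143,0.004,-0.003,0,0.025],[0,-0.002,0.143,0.004,-0.003,0,0.025],[0,-0.002,0.143,0.004,-0.003,0,0.025]]], grip_force=30)

```text
clock: 25.55
ee_pos: [0.4346, -0.0074, 0.0036]
tool_rot: [-0.024, 1.0, -0.0, -0.0]
force: [0.2, 0.3, 0.7]
grip_width: 0.611
finger_force: 0.0
```

Request:
step_arm(commands=[[[0,0,0,0,0,0,0.025],[0,0,0,0,0,0,0.025],[0,0,0,0,0,0,0.025],[0,0,-0.03,0,0,0,0.025],[0,0,-0.08,0,0,0,0.025],[0,0,-0.12,0,0,0,0.025],[0,0,-0.127,0,0,0,0.025],[0,0,-0.127,0,0,0,0.025]]])

```text
clock: 26.35
ee_pos: [0.4358, -0.0076, 0.1319]
tool_rot: [-0.024, 1.0, -0.0, 0.001]
force: [0.4, -0.4, -0.5]
grip_width: 0.479
finger_force: 30.0
```

Request:
step_arm(commands=[[[-0.07,0.4,0,0,0,0.138,0.025],[-0.07,0.4,0,0,0,0.138,0.025],[-0.07,0.4,0,0,0,0.138,0.025],[-0.07,0.4,0,0,0,0.138,0.025],[-0.07,0.4,0,0,0,0.138,0.025],[-0.07,0.4,0,0,0,0.138,0.025],[-0.07,0.4,0,0,0,0.138,0.025],[-0.07,0.4,0,0,0,0.138,0.025],[-0.07,0.4,0,0,0,0.138,0.025],[-0.07,0.4,0,0,0,0.138,0.025]]])

```text
clock: 27.35
ee_pos: [0.4837, 0.3962, 0.1271]
tool_rot: [0.044, 0.999, -0.001, -0.003]
force: [-0.9, -1.0, -0.3]
grip_width: 0.473
finger_force: 30.0
```

```bash
python3 -c "
from plan import *
plan([(.488,.395,.012,84.7)])"
```

```text
t 27.4 at [0.4837 0.3962 0.1271] hd 85.0 F [-0.9 -1.  -0.3] w 44.5
(0.488, 0.395, 0.012, 84.7) -> [-0.005, -0.0004, 0.1151] [-0.003, -0.005, 0.005]
```

Request:
step_arm(commands=[[[-0.002,0,0.04,0,0,0,0.025],[-0.002,0,0.08,0,0,0,0.025],[-0.002,0,0.105,0,0,0,0.025],[-0.002,0,0.115,0,0,0,0.025],[-0.002,0,0.115,0,0,0,0.025],[-0.002,0,0.115,0,0,0,0.06],[-0.002,0,0.115,0,0,0,0.065],[-0.002,0,0.115,0,0,0,0.065],[-0.002,0,0.115,0,0,0,0.065],[-0.002,0,0.115,0,0,0,0.065]]])

```text
clock: 28.35
ee_pos: [0.4877, 0.3957, 0.0161]
tool_rot: [0.045, 0.999, 0.0, 0.0]
force: [-0.7, -0.3, -0.6]
grip_width: 0.689
finger_force: 0.0
```

Request:
step_arm(commands=[[[0,0,-0.03,0,0,0,0.065],[0,0,-0.08,0,0,0,0.065],[0,0,-0.13,0,0,0,0.065],[0,0,-0.16,0,0,0,0.065],[0,0,-0.16,0,0,0,0.065],[0,0,-0.16,0,0,0,0.065],[0,0,-0.16,0,0,0,0.065]]])

```text
clock: 29.05
ee_pos: [0.4861, 0.3946, 0.1729]
tool_rot: [0.045, 0.999, -0.001, -0.002]
force: [-0.1, -0.4, -0.7]
grip_width: 0.688
finger_force: 0.0
```

```bash
python3 -c "
from plan import *
plan([]); c,im,d=snap('wrist','w9.png'); snap('top','t4.png')"
```

```text
t 29.1 at [0.4861 0.3946 0.1729] hd 84.8 F [-0.1 -0.4 -0.7] w 64.7
```

View pics/w9.png

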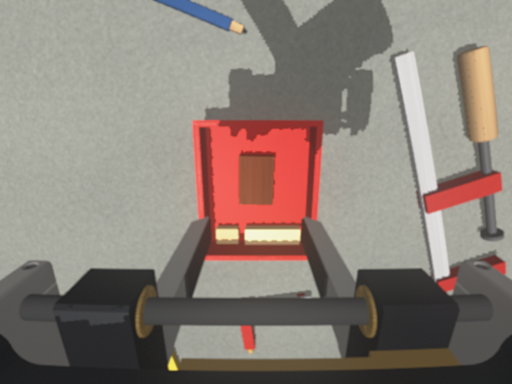

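View pics/t4.png

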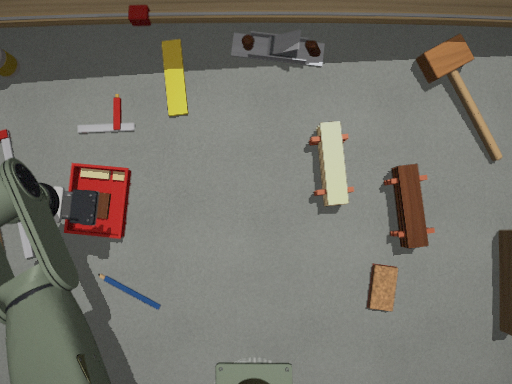

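The offcut lies flat on the crate floor at wrist pixel (257,178). In the top view both boards are on their stacks at (333,163) and (410,206), and the square (105,125) and cork block (383,288) have not moved.

```bash
python3 -c "
from cell import robot
print(robot.job_done())"
```

```text
the job is handed in; nothing more can be done
None
```

I handed the job in at about 29 s of robot time: both sticks and the walnut board are on the walnut stack, the maple board is on its stack, the offcut lies in the crate, and the square and sanding block were left where they lay; the hand-in returned no verdict.

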